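# Fit the orange slicing insert to the vegetable slicer

### The job

Fit the orange slicing insert to the vegetable slicer. Swing the red lock knob under the insert caddy fully open, draw the orange insert straight up out of its slot by its top edge, then slip its tongue under the slicer's far lip and press the other end down until the red catch snaps over it and it lies flush in the bed. Leave the green insert in its slot and the things around undisturbed.

Things in the scene. Friction and masses are not known exactly. Their poses are not given: they have to be found in the camera images.
- caddy: white caddy, fixed. Origin: middle of its footprint on the worktop; -x is its front, z up. Base plate 112 (x) x 100 (y) mm, underside 28, top 34 mm up, open below at the front. Two upright insert slots in the planes y = +18 and -18 mm, 8 mm wide, floor at z = 34 mm, between two combs (|x| = 34 to 50 mm, |y| under 30 mm) that reach up to z = 100 mm
- lock (a joint): red knob on the underside of the caddy's base, on its vertical mid axis, with a 12 mm wide finger bar. rad: 0 = locked, bar points 40 degrees off the front, to +y; grows counter-clockwise seen from above, past the front, to the stop 1.4 = open (40 degrees to -y). Friction 0.06 N m, stays as left. On its shaft a steel bar locks both inserts down through their openings; clear from 1.2 on
- lock_tip (a point): point on top of the red finger bar, on its mid line, 100 mm from the knob's axis, 25 mm above the worktop; moves with it. The bar ends 112 mm from the axis and spans 7 to 25 mm above the worktop
- orange_insert: orange slicing insert, loose plate, 70 g, both faces alike, stands in either caddy slot with 1 mm play: 84 mm wide (x), 6 thick (y), 110 high (z). Origin: middle of its lower end. From below: tongue 3 mm thick in mid thickness, 64 wide, z 0 to 8 mm; full rail to 18; opening 62 wide to 40; solid deck and grip rail up to its top edge at 110 mm
- green_insert: green insert of the same size and axes, in the other slot; stays there
- orange_insert_toe (a point): point in the middle of the orange insert's width and thickness, 12 mm from its tongue end
- orange_insert_heel (a point): point in the middle of the orange insert's width and thickness, 6 mm from its grip (top) end
- slicer: vegetable slicer, fixed, on a slate mat 7 mm thick: clear catch box, 200 (x) x 136 (y) mm, with a white frame whose top is 80 mm above its foot. Origin: middle of its foot, on the mat; +x to the far end with the grey lip, -x to the near end with the red catch, z up
- slicer_bed (a point): middle of the insert bed, on the level of its ledge (72 mm above the slicer's foot); axes as the slicer. The bed is a recess in the frame, x = -57 to +56.5 mm, 89 mm wide, 8 mm deep; its ledge is 18 mm wide at the far end, 12 at the near end, 5 at the sides. An insert lies in it flat, upper face 6 mm above the ledge, tongue to +x
- slicer_lip (a point): middle of the grey lip's lower edge: x = 52.5 mm from the bed's middle, 6 mm above the ledge. The lip, 80 mm wide and 4 mm thick, reaches from the far wall 4 mm over the bed; the tongue goes under it with the insert tilted about 45 degrees, then the insert swings down
- catch (a joint): red spring catch, 24 mm wide, at the bed's near end; top 19 mm above the ledge; its steep nose stands over the bed from 8 to 18 mm above the ledge, at its foot to x = -52 mm. Value in m: 0 = at rest, up to 0.008 = pushed back to -x. Pressing the insert's near end down past it takes about 4 to 10 N; then it springs back over the insert
- mug: white mug with handle, 82 x 118 x 94 mm, bystander; origin at its foot
- salt_shaker: salt shaker, 44 mm across, 90 mm high, bystander; origin at its foot
- spice_jar: glass spice jar with dark lid, 44 mm across, 105 mm high, bystander; origin at its foot
- peeler: peeler with black handle, 170 x 25 x 18 mm, lying flat, bystander; origin under its middle

How it is judged:
By the outcome, as a careful person would: the job done as asked, in the order asked, and still so for the second after the job is handed in, with the robot touching nothing.
It also fails if it takes over 72 s, if anything falls off the work surface, if the arm or the gripper's body presses on something with over 40 N, if the wrist force passes 120 N, or if a joint passes its speed limit or range.

### The arm

A 6-joint arm with a two-finger parallel gripper is mounted at the origin on a cart in front of the work surface, level with it; the furniture and walls round the work are solid. World frame = base frame: x ahead of the robot, y to its left, z up, the work surface at z = 0. Lengths are in m, angles in rad, forces in N, time in s.
With the tool pointing down it reaches from about 0.225 to 0.875 m from the base axis. Payload 3.4 kg.
Tool frame: the origin (TCP) lies on the centre line of the jaws, within the pads' length; the fingertips stand 22 mm ahead of it and the grasp point (between the pads) lies 3 mm ahead of it; z points along the fingers, y is the line along which they close (so a half turn about z gives the same grasp; the last joint's range is limited). The gripper opens to 85 mm and grips with 20 to 120 N. Pads are 22 mm wide; open, the fingers measure 114 mm over their backs; the gripper's body (76 mm by 85 mm) begins 54 mm behind the grasp point. The pads swing forward as they close: fully open they stand 13 mm farther back than shut.
Start: joints at [0.995, 0.276, 1.505, -0, 1.361, -0.121], TCP at [0.253, 0.517, 0.253] pointing down, gripper open.
Joint ranges: [-2.89, 2.89], [-0.75, 2.08], [0.22, 2.7], [-1.18, 4.32], [0.11, 2.71], [-2.7, 2.7]. Speed limits (rad/s): [2.57, 2.57, 3.14, 3.14, 3.14, 3.14].

### API

Orientations are given as a unit quaternion [w, x, y, z].
In Python, from rig import manip gives the robot as it stands.
- The arm moves only by the shell command python3 steer.py 'ROWS' [OPENING] [FORCE]. ROWS is rows parted by semicolons, their numbers by spaces, 1 to 5 of them, each of 4 numbers: dx, dy, dz in m, then a turn about the tool's z in rad; each row shifts and turns the commanded pose from where the row before left it, along the tool's axes as they then stand; what a row does not reach is not made up. A row lasts 1/12 s, in which the tool goes at most 0.0417 m and 0.125 rad, less where a joint would pass 70% of its speed; a pose out of reach is approached as far as the arm can. OPENING is the finger opening in m, set as the command begins (- or left out keeps the last). The fingers move at their own pace and stop on an object; FORCE is the grip in N (left out, the last holds). Time passes only in rows, so rows that do not move let the fingers close. It prints the time, the measured TCP pose, the force, the opening and the grip force at its end.
- manip.get_state(): the state, without advancing time (a new reading comes with each control period).
- manip.get_image(name): name is "side" or "top" or "wrist"; returns a dict with "img" (400x640x3 uint8, red, green, blue), "camera_matrix" (3x3 intrinsics, pixels), "T" (4x4, takes a point from camera to world coordinates); the wrist camera has in their place "hand_eye" (4x4, takes a point from camera to tool coordinates, whose origin is the TCP and whose axes are the flange's). Camera axes: x right, y down, z forward; pixel columns grow to the right and rows downward; lengths in m; the calibration is good to about 2 mm. A picture is of the moment at which its call begins: read the wrist's pose just before it. There is no depth.
- manip.sign_off(): hands the job in; it is judged then, once.
The state is a dict: "clock": time; "qpos": joint angles; "qd": joint speeds; "effort": joint torques, N m; "position": TCP position; "ee_rot": TCP orientation; "contact_force": force on the tool from outside, world axes, zero at the start; "moment": the same for the moment, N m; "width": finger opening in m; "gripper_force": force on a finger pad.
Only numpy, scipy, OpenCV 4.12 (cv2) and the standard library are available. Lean on these libraries where they do the work, as an engineer would, in place of code of your own. Each camera call takes 0.05 s, during which the arm holds its last target. There are 200 camera calls.

## Working session

There is one attempt and no reset: what is moved stays moved. The work goes in short steps, Python scripts to look and compute and a shell command to move; the robot and the scene stay as the last step left them, time stands still between calls to the robot, and variables do not carry over. Pictures are saved under pics/ and viewed, at most 10 in all, crops included, and the job is handed in when it is done.

```bash
ls; mkdir -p pics
python3 - <<'E'
from rig import manip
import cv2,numpy as np
s=manip.get_state();print(s)
for n in("side","top","wrist"):
    d=manip.get_image(n);cv2.imwrite(f"pics/{n}0.png",d["img"][:,:,::-1]);print(n,d["camera_matrix"],d.get("T",d.get("hand_eye")))
E
```

```text
pics
rig.py
steer.py
{'clock': 0.0, 'qpos': array([ 9.94992218e-01,  2.76608695e-01,  1.50615633e+00,  2.38363748e-05,
        1.36068976e+00, -1.20984563e-01]), 'qd': array([ 0.00034543,  0.00085095,  0.00085804, -0.00113395, -0.00119451,
        0.00109299]), 'effort': array([ 9.94136062e-04, -4.16775835e+01, -2.45807451e+01, -5.66317783e-05,
        1.08683127e-02, -6.93460692e-06]), 'position': array([0.25231635, 0.51613344, 0.25242262]), 'ee_rot': array([-3.28808493e-04,  2.25457079e-01,  9.74252656e-01, -8.71148598e-04]), 'contact_force': array([0.4801091 , 0.11304016, 1.32708737]), 'moment': array([-0.0448798 ,  0.00275981,  0.00575858]), 'gripper_force': 0.0, 'width': 0.0854105712076163}
side [[455.95145076   0.         316.15374531]
 [  0.         455.95145076 205.39748876]
 [  0.           0.           1.        ]] [[ 0.93876989 -0.19815267  0.28186276  0.22472825]
 [-0.34416349 -0.50082736  0.79418099 -1.1140159 ]
 [-0.01620451 -0.84256007 -0.53835856  0.78335744]
 [ 0.          0.          0.          1.        ]]
top [[451.47858367   0.         312.84031839]
 [  0.         451.47858367 196.4692693 ]
 [  0.           0.           1.        ]] [[-0.00617313 -0.99194114  0.12654908  0.4771009 ]
 [-0.99995725  0.00525216 -0.00760999 -0.07635199]
 [ 0.006884   -0.12659065 -0.99193116  1.21063198]
 [ 0.          0.          0.          1.        ]]
wrist [[323.4337474    0.         317.80287101]
 [  0.         323.4337474  199.08574719]
 [  0.           0.           1.        ]] [[ 4.22244091e-04 -9.65364314e-01 -2.60905274e-01  6.61181883e-02]
 [ 9.99999821e-01  2.97301561e-04  5.18347889e-04 -3.74592088e-04]
 [-4.22827009e-04 -2.60905446e-01  9.65364268e-01 -1.20551104e-01]
 [ 0.00000000e+00  0.00000000e+00  0.00000000e+00  1.00000000e+00]]
```
View pics/side0.png

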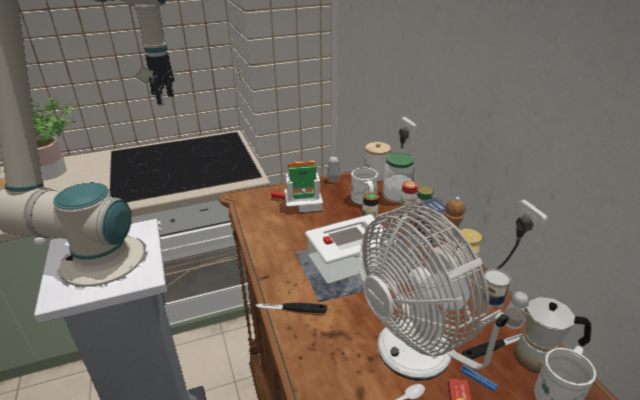

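View pics/top0.png

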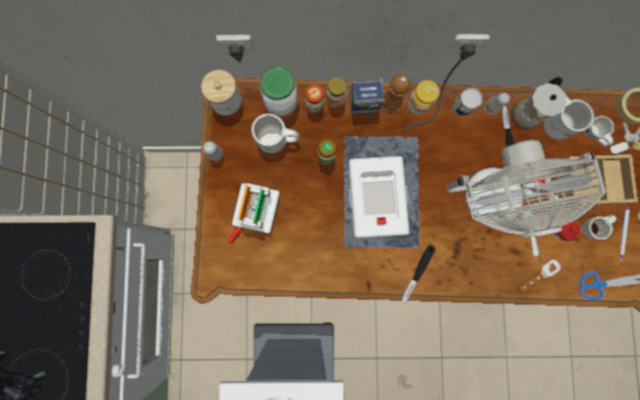

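Side view: caddy around (303,185) with the green insert in front of the orange one, slicer at (345,245), partly behind the fan. Top view: caddy at (256,208) with orange (243,200), green (259,207) and the red bar tip (235,235). The slicer is at (380,196) with its red catch at (381,221).

Create h.py:
```python
import numpy as np, cv2
from rig import manip
from scipy.spatial.transform import Rotation as R
def tool():
    s=manip.get_state();T=np.eye(4);T[:3,:3]=R.from_quat(np.roll(s["ee_rot"],-1)).as_matrix();T[:3,3]=s["position"];return T
def shot(n,save=None):
    t=tool();d=manip.get_image(n);T=d["T"] if "T" in d else t@d["hand_eye"]
    if save:cv2.imwrite(f"pics/{save}.png",d["img"][:,:,::-1])
    return d["img"],d["camera_matrix"],T
def ray(v,px):
    _,K,T=v;d=T[:3,:3]@np.linalg.solve(K,np.r_[px,1.]);return T[:3,3],d/np.linalg.norm(d)
def onz(v,px,z):
    o,d=ray(v,px);return o+d*(z-o[2])/d[2]
def proj(v,p):
    _,K,T=v;c=K@(T[:3,:3].T@(np.asarray(p)-T[:3,3]));return c[:2]/c[2]
def tri(*vp):
    A=np.zeros((3,3));b=np.zeros(3)
    for v,p in vp:
        o,d=ray(v,p);M=np.eye(3)-np.outer(d,d);A+=M;b+=M@o
    return np.linalg.solve(A,b)
H={"orange":[(8,22)],"green":[(55,85)],"red":[(0,6),(174,180)]}
def blobs(img,c,amin=15,smin=150,vmin=70):
    h=cv2.cvtColor(img,cv2.COLOR_RGB2HSV);m=0
    for a,b in H[c]: m=m|cv2.inRange(h,(a,smin,vmin),(b,255,255))
    n,l,st,ce=cv2.connectedComponentsWithStats(m)
    out=[]
    for i in range(1,n):
        if st[i,4]>=amin:
            cs=cv2.findContours((l==i).astype('uint8'),0,2)[0]
            out.append((st[i,4],ce[i].round(1),np.intp(cv2.boxPoints(cv2.minAreaRect(cs[0]))).tolist()))
    return sorted(out,key=lambda o:-o[0])
```

Run:
```python
from h import *
v=shot("top")
for c,z in(("orange",.145),("green",.145),("red",.025)):
    for b in blobs(v[0],c)[:5]:
        print(c,b[0],b[1],onz(v,b[1],z).round(3),[onz(v,p,z)[:2].round(3).tolist() for p in b[2]])
print(onz(v,[381,221],.1),onz(v,[380,196],.087))
print(np.array2string(tool(),precision=4))
```

```text
orange 47857 [383.7 210.1] [ 0.58  -0.252  0.145] [[0.387, 0.187], [0.921, 0.194], [0.904, -0.899], [0.369, -0.839]]
orange 1563 [559.5 142.4] [ 0.742 -0.684  0.145] [[0.734, -0.543], [0.814, -0.568], [0.75, -0.82], [0.669, -0.793]]
orange 1059 [265.7 273.9] [0.432 0.026 0.145] [[0.487, 0.344], [0.722, 0.181], [0.379, -0.287], [0.162, -0.118]]
orange 816 [527.7 301.4] [ 0.365 -0.581  0.145] [[0.373, -0.306], [0.388, -0.309], [0.362, -0.84], [0.346, -0.839]]
orange 716 [608.4 113.5] [ 0.814 -0.809  0.145] [[0.856, -0.755], [0.889, -0.82], [0.765, -0.872], [0.733, -0.808]]
green 121 [259.  206.1] [0.591 0.043 0.145] [[0.558, 0.057], [0.629, 0.041], [0.627, 0.032], [0.555, 0.048]]
red 289 [569.8 231.3] [ 0.532 -0.761  0.025] [[0.528, -0.724], [0.57, -0.767], [0.538, -0.797], [0.497, -0.754]]
red 88 [234.1 233.9] [0.531 0.121 0.025] [[0.52, 0.142], [0.557, 0.114], [0.546, 0.101], [0.51, 0.132]]
red 40 [381.  220.6] [ 0.563 -0.264  0.025] [[0.57, -0.257], [0.57, -0.273], [0.557, -0.272], [0.557, -0.256]]
red 24 [313.5 100.7] [ 0.891 -0.089  0.025] [[0.89, -0.068], [0.904, -0.069], [0.899, -0.107], [0.885, -0.107]]
[ 0.55693433 -0.25254469  0.1       ] [ 0.62074724 -0.25368343  0.087     ]
[[-8.9835e-01  4.3929e-01 -6.0150e-04  2.5246e-01]
 [ 4.3929e-01  8.9834e-01 -9.1719e-04  5.1633e-01]
 [ 1.3744e-04 -1.0882e-03 -1.0000e+00  2.5275e-01]
 [ 0.0000e+00  0.0000e+00  0.0000e+00  1.0000e+00]]
```

```bash
python3 steer.py '-.0334 -.021 0 0;-.0334 -.021 0 0;-.0334 -.021 0 0;-.0334 -.021 0 0;-.0334 -.021 0 0'; python3 steer.py '-.0334 -.021 0 0;-.0334 -.021 0 0;-.0334 -.021 0 0;-.0334 -.021 0 0;-.0334 -.021 0 0'; python3 steer.py '-.0334 -.021 0 0;-.0334 -.021 0 0;-.0334 -.021 0 0;0 0 0 -.12;0 0 0 -.12' 0;python3 steer.py '0 0 0 0;0 0 0 0;0 0 0 0'
python3 - <<'E'
from h import *
v=shot("wrist","w1");print(np.array2string(tool(),precision=4))
for c,z in(("orange",.144),("green",.144),("red",.025)):
    for b in blobs(v[0],c,40)[:4]:
        print(c,b,onz(v,b[1],z).round(3),[onz(v,p,z)[:2].round(3).tolist() for p in b[2]])
E
```

```text
clock: 0.62
position: [0.3569, 0.3473, 0.2532]
ee_rot: [-0.0, 0.225, 0.974, -0.0]
contact_force: [1.0, 0.2, -0.2]
width: 0.0852
gripper_force: 0.0
clock: 1.03
position: [0.4609, 0.1794, 0.2534]
ee_rot: [0.0, 0.225, 0.974, 0.0]
contact_force: [-0.1, 0.2, 0.1]
width: 0.0852
gripper_force: 0.0
clock: 1.45
position: [0.5239, 0.0781, 0.2528]
ee_rot: [-0.0, 0.106, 0.994, -0.0]
contact_force: [-0.8, 1.0, -0.5]
width: 0.0254
gripper_force: 0.0
clock: 1.7
position: [0.5225, 0.0809, 0.2532]
ee_rot: [-0.0, 0.108, 0.994, 0.0]
contact_force: [0.5, -0.1, -0.5]
width: -0.0001
gripper_force: 0.0
[[-9.7678e-01  2.1423e-01 -3.9689e-06  5.2249e-01]
 [ 2.1423e-01  9.7678e-01  9.6010e-05  8.1056e-02]
 [ 2.4445e-05  9.2931e-05 -1.0000e+00  2.5330e-01]
 [ 0.0000e+00  0.0000e+00  0.0000e+00  1.0000e+00]]
orange (np.int32(55055), array([239.5, 166.1]), [[-14, 45], [420, 8], [445, 295], [10, 332]]) [0.483 0.032 0.144] [[0.37, -0.107], [0.41, 0.172], [0.618, 0.164], [0.575, -0.192]]
orange (np.int32(156), array([12.6, 92.6]), [[-1, 91], [30, 84], [32, 91], [0, 98]]) [ 0.401 -0.104  0.144] [[0.398, -0.112], [0.399, -0.09], [0.403, -0.091], [0.403, -0.114]]
orange (np.int32(124), array([452.3, 283.8]), [[447, 266], [453, 265], [456, 299], [451, 300]]) [0.609 0.171 0.144] [[0.593, 0.168], [0.593, 0.173], [0.623, 0.172], [0.624, 0.168]]
orange (np.int32(90), array([216.8, 331.6]), [[210, 329], [219, 324], [224, 335], [215, 339]]) [ 0.611 -0.024  0.144] [[0.608, -0.029], [0.605, -0.021], [0.616, -0.02], [0.618, -0.028]]
red (np.int32(535), array([357.2, 172.1]), [[340, 191], [361, 150], [373, 156], [353, 197]]) [0.529 0.123 0.025] [[0.546, 0.101], [0.507, 0.132], [0.516, 0.143], [0.556, 0.114]]
```

View pics/w1.png

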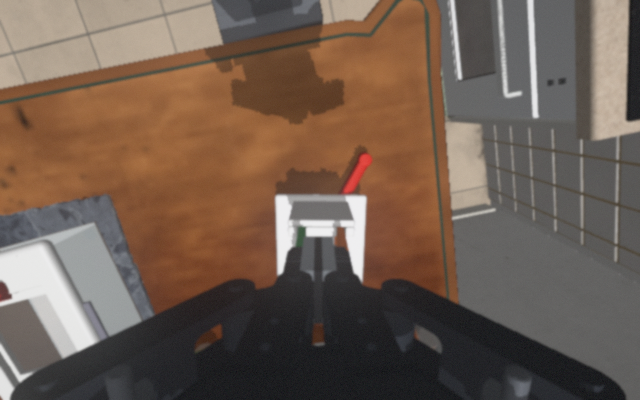

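The wrist view shows the caddy's front edge at (276–365,196) with the red bar from (347,192) to (367,156). The fingers hide the inserts, so I move past the caddy and look back.

```bash
python3 steer.py '-.04 0 -.02 0;-.04 0 -.02 0;-.035 0 -.02 0;-.03 0 0 0;0 0 0 0';python3 steer.py '0 0 0 0;0 0 0 0'
python3 - <<'E'
from h import *
import pickle
v=shot("wrist","w2");pickle.dump(v,open("v2.pkl","wb"));print(np.array2string(tool(),precision=4))
E
```

```text
clock: 2.17
position: [0.6648, 0.0499, 0.3103]
ee_rot: [0.003, 0.108, 0.994, -0.0]
contact_force: [0.1, 0.5, -0.1]
width: -0.0005
gripper_force: 0.0
clock: 2.33
position: [0.658, 0.0515, 0.3098]
ee_rot: [-0.001, 0.107, 0.994, 0.0]
contact_force: [-0.9, 0.4, 0.1]
width: -0.0003
gripper_force: 0.0
[[-9.7708e-01  2.1285e-01 -2.0744e-03  6.5768e-01]
 [ 2.1285e-01  9.7709e-01  3.1354e-04  5.1589e-02]
 [ 2.0936e-03 -1.3518e-04 -1.0000e+00  3.1011e-01]
 [ 0.0000e+00  0.0000e+00  0.0000e+00  1.0000e+00]]
```

View pics/w2.png

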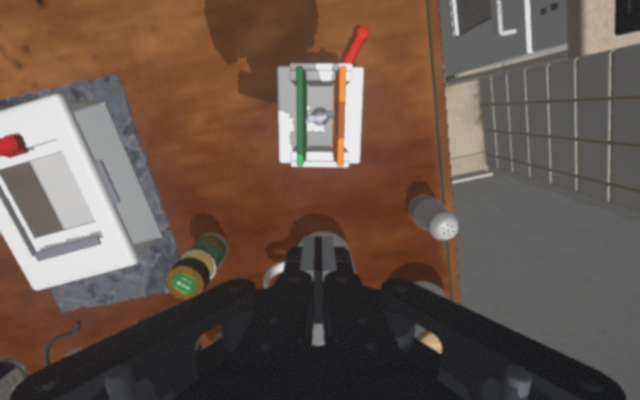

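The caddy is clear: green strip at col 300, orange at col 341 (rows 66–166), and the red bar tip at (362,33). The slicer is at left with its catch at (12,146) and grey lip at (68,245). A sideways shift gives the second view.

```bash
python3 steer.py '0 -.04 0 0;0 -.04 0 0;0 -.04 0 0;0 -.04 0 0;0 0 0 0';python3 steer.py '0 0 0 0;0 0 0 0'
cat >> h.py <<'E'
def strip(img,c,roi):
    x0,y0,x1,y1=roi;h=cv2.cvtColor(img[y0:y1,x0:x1],cv2.COLOR_RGB2HSV)
    m={"orange":cv2.inRange(h,(8,185,190),(22,255,255)),"green":cv2.inRange(h,(55,120,50),(85,255,255)),"red":cv2.inRange(h,(0,170,110),(5,255,255))|cv2.inRange(h,(174,170,110),(180,255,255))}[c]
    n,l,st,ce=cv2.connectedComponentsWithStats(m);i=1+np.argmax(st[1:,4]);m=(l==i).astype('uint8')
    r=cv2.minAreaRect(cv2.findContours(m,0,1)[0][0]);b=cv2.boxPoints(r)+[x0,y0]
    return st[i,4],ce[i]+[x0,y0],b.round(1)
E
python3 - <<'E'
from h import *
import pickle
a=pickle.load(open("v2.pkl","rb"));b=shot("wrist","w3");pickle.dump(b,open("v3.pkl","wb"));print(tool()[:3,3])
for c in("orange","green"):
    for v in(a,b): print(c,*strip(v[0],c,(230,30,640,200)))
print(strip(a[0],"red",(320,0,400,70)),strip(b[0],"red",(320,0,600,90)))
E
```

```text
clock: 2.8
position: [0.6219, -0.1117, 0.311]
ee_rot: [-0.001, 0.11, 0.994, -0.003]
contact_force: [-0.3, 0.5, 0.5]
width: -0.0001
gripper_force: 0.0
clock: 2.97
position: [0.624, -0.1047, 0.311]
ee_rot: [0.0, 0.107, 0.994, 0.001]
contact_force: [0.8, -0.2, -0.3]
width: -0.0
gripper_force: 0.0
[ 0.62437349 -0.10410934  0.31090481]
orange 21 [340.28571429  73.57142857] [[337.2  78.2]
 [339.9  68.7]
 [342.7  69.5]
 [340.   79. ]]
orange 630 [526.20952381 114.4015873 ] [[514.1 164.5]
 [531.4  65.2]
 [537.8  66.3]
 [520.5 165.6]]
green 51 [300.01960784 158.45098039] [[296.5 163.5]
 [298.7 152.7]
 [303.5 153.7]
 [301.3 164.5]]
green 706 [483.21954674 115.33144476] [[471.8 162.4]
 [485.6  66.1]
 [494.1  67.3]
 [480.3 163.6]]
(np.int32(397), array([356.85138539,  43.26700252]), array([[343.3,  60.7],
       [359.2,  23.9],
       [370.7,  28.9],
       [354.7,  65.6]])) (np.int32(404), array([494.03712871,  42.86881188]), array([[478.4,  59.7],
       [499. ,  22.7],
       [510. ,  28.8],
       [489.4,  65.8]]))
```

View pics/w3.png

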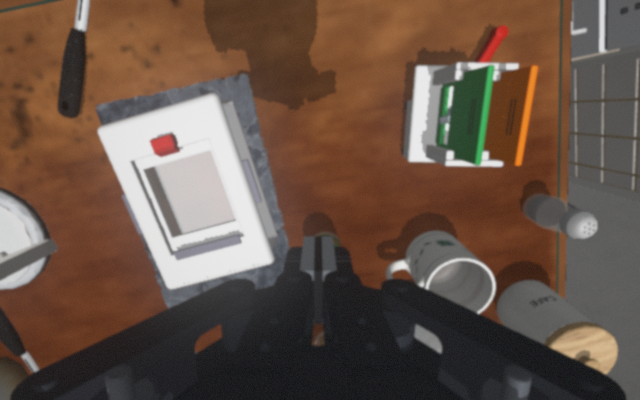

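Second view: orange top edge from (534,66) to (518,165), green top edge at col ~490, and the bar tip at (504,30). The slicer is fully visible: frame corners (98,128), (212,95), (274,262), (168,290), catch (163,145), lip (207,244).

Run:
```python
from h import *
import pickle
a=pickle.load(open("v2.pkl","rb"));b=pickle.load(open("v3.pkl","rb"))
ha=cv2.cvtColor(a[0],cv2.COLOR_RGB2HSV)
for r in(70,115,160): print(r,[tuple(map(int,ha[r,c])) for c in range(333,350)])
def ends(v,c,roi,lo,hi):
    x0,y0,x1,y1=roi;m=cv2.inRange(cv2.cvtColor(v[0][y0:y1,x0:x1],cv2.COLOR_RGB2HSV),lo,hi)
    n,l,st,ce=cv2.connectedComponentsWithStats(m);i=1+np.argmax(st[1:,4]);ys,xs=np.nonzero(l==i)
    # right edge per row (top edge, far side) and left
    rows=np.unique(ys);R_=np.array([xs[ys==y].max() for y in rows]);L_=np.array([xs[ys==y].min() for y in rows])
    k=slice(4,-4);pr=np.polyfit(rows[k],R_[k],1);pl=np.polyfit(rows[k],L_[k],1)
    y=np.array([rows[0]-.5,rows[-1]+.5]);print(c,len(xs),"rows",y+y0,"right",np.polyval(pr,y)+x0+.5,"left",np.polyval(pl,y)+x0-.5)
ends(a,"or a",(330,60,352,172),(6,180,140),(22,255,255))
ends(b,"or b",(505,55,545,172),(8,185,190),(22,255,255))
ends(a,"gr a",(288,60,312,172),(50,100,40),(85,255,255))
ends(b,"gr b",(445,55,500,172),(55,120,50),(85,255,255))
```

```text
70 [(165, 3, 155), (8, 7, 142), (15, 4, 132), (8, 16, 130), (9, 48, 128), (9, 110, 148), (11, 169, 192), (13, 186, 223), (15, 187, 233), (16, 183, 235), (16, 182, 235), (15, 174, 234), (13, 138, 227), (9, 71, 216), (7, 21, 210), (173, 5, 212), (0, 0, 213)]
115 [(170, 6, 126), (8, 41, 117), (8, 83, 108), (8, 98, 101), (8, 123, 114), (10, 154, 142), (11, 165, 168), (11, 167, 179), (11, 168, 184), (11, 166, 181), (10, 140, 180), (9, 68, 195), (5, 15, 221), (165, 2, 232), (120, 1, 236), (150, 1, 236), (135, 2, 236)]
160 [(0, 2, 168), (13, 13, 140), (9, 53, 129), (10, 130, 149), (11, 176, 197), (14, 181, 227), (15, 181, 234), (15, 182, 236), (15, 183, 234), (13, 155, 231), (10, 90, 223), (8, 30, 218), (174, 6, 220), (135, 2, 222), (150, 1, 220), (150, 1, 222), (135, 2, 228)]
or a 107 rows [ 67.5 100.5] right [344.46269231 339.81730769] left [338.30461538 339.01538462]
or b 630 rows [ 65.5 165.5] right [537.96960298 520.4434405 ] left [531.26605582 514.42959635]
gr a 487 rows [ 66.5 164.5] right [302.34951503 302.60604053] left [297.30932488 297.57956401]
gr b 706 rows [ 66.5 163.5] right [493.79544603 480.19331801] left [486.703524   472.38636364]
```

Run:
```python
from h import *
import pickle
a=pickle.load(open("v2.pkl","rb"));b=pickle.load(open("v3.pkl","rb"))
P={}
for n,pa,pb in(("O-",(342.2,66.5),(534.6,65.5)),("O+",(339.7,165.5),(517.4,165.5)),("G-",(299.8,66.5),(490.2,66.5)),("G+",(300.1,164.5),(476.3,163.5))):
    P[n]=tri((a,pa),(b,pb));print(n,P[n].round(4))
for k in"OG":
    d=P[k+"+"]-P[k+"-"];print(k,np.linalg.norm(d[:2]),np.degrees(np.arctan2(d[1],d[0])),((P[k+"+"]+P[k+"-"])/2).round(4))
print("caddy centre",sum(P.values())/4)
# bar tip: end of red bar, mid
ta=np.array([364.95,26.4]);tb=np.array([504.5,25.75]);print("tip",tri((a,ta),(b,tb)),onz(a,ta,.025),onz(b,tb,.025))
# along mid line
for v,p in((a,(349,63.1)),(b,(483.9,62.7))): print(onz(v,p,.025))
# slicer, frame top corners v3 at z .087
c3=[(98,128),(212,95),(274,262),(168,290)]
q=[onz(b,p,.087) for p in c3];print(np.round(q,4));print("mid",np.mean(q,0))
g=cv2.cvtColor(b[0],cv2.COLOR_RGB2HSV)[80:300,80:290];m=cv2.inRange(g,(0,0,200),(180,40,255))
cs=max(cv2.findContours(m,0,1)[0],key=cv2.contourArea);r=cv2.minAreaRect(cs);bx=cv2.boxPoints(r)+[80,80];print(r,bx.round(1));q=np.array([onz(b,p,.087) for p in bx]);print(q.round(4),q.mean(0))
top=shot("top");np.save("top.npy",top[0]);im=cv2.resize(top[0][120:270,210:440],None,fx=3.4,fy=3.4,interpolation=cv2.INTER_CUBIC)
cv2.imwrite("pics/t1.png",im[:,:,::-1])
bb=cv2.resize(b[0][80:300,80:300],None,fx=2.7,fy=2.7,interpolation=cv2.INTER_CUBIC);cv2.imwrite("pics/w3c.png",bb[:,:,::-1])
```

```text
O- [0.5618 0.0929 0.144 ]
O+ [0.6428 0.0747 0.1436]
G- [0.5543 0.0585 0.141 ]
G+ [0.6344 0.0401 0.1404]
O 0.08303775087278702 -12.690325725318772 [0.6023 0.0838 0.1438]
G 0.082173468795225 -12.94113454860433 [0.5943 0.0493 0.1407]
caddy centre [0.59830518 0.06654533 0.14224097]
tip [0.51238238 0.13798298 0.02385915] [0.51264275 0.1377709  0.025     ] [0.51248168 0.13735338 0.025     ]
[0.54688842 0.11276843 0.025     ]
[0.54680758 0.11121748 0.025     ]
[[ 0.5267 -0.3174  0.087 ]
 [ 0.5206 -0.1919  0.087 ]
 [ 0.7136 -0.1763  0.087 ]
 [ 0.722  -0.3089  0.087 ]]
mid [ 0.62070517 -0.24861771  0.087     ]
((104.87371826171875, 115.37132263183594), (182.0082244873047, 122.43936157226562), 71.00334930419922) [[ 97.4 129.3]
 [213.1  89.4]
 [272.4 261.5]
 [156.6 301.3]]
[[ 0.5277 -0.3185  0.087 ]
 [ 0.5156 -0.1891  0.087 ]
 [ 0.7126 -0.178   0.087 ]
 [ 0.7336 -0.3274  0.087 ]] [ 0.6223919  -0.25326144  0.087     ]
```

View pics/w3c.png

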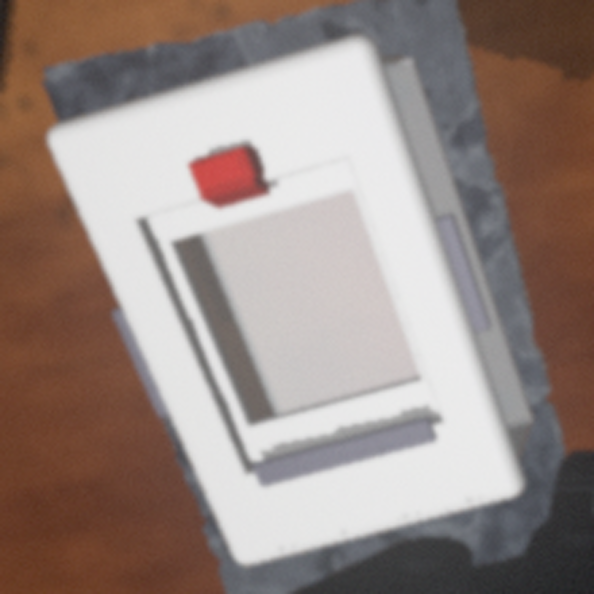

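Crop: bed with red catch at (228,175), lip inner edge from (257,464) to (436,420), bed side edge from (140,218) to (250,470). I take one more view above the slicer for height.

```bash
python3 steer.py '-.02 -.03 0 0;-.02 -.03 0 0;-.02 -.03 0 0;-.02 -.03 0 0;0 0 0 0';python3 steer.py '0 0 0 0;0 0 0 0'
python3 - <<'E'
from h import *
import pickle
b=shot("wrist","w4");pickle.dump(b,open("v4.pkl","wb"));print(tool()[:3,3])
p=proj(b,[.62,-.25,.087]);print(p)
x,y=int(p[0])-110,max(0,int(p[1])-120);print(x,y)
cv2.imwrite("pics/w4c.png",cv2.resize(b[0][y:y+220,x:x+220],None,fx=2.7,fy=2.7,interpolation=cv2.INTER_CUBIC)[:,:,::-1])
E
```

```text
clock: 3.48
position: [0.6797, -0.2448, 0.3085]
ee_rot: [0.0, 0.109, 0.994, -0.002]
contact_force: [0.0, -0.2, -1.2]
width: -0.0001
gripper_force: 0.0
clock: 3.65
position: [0.6778, -0.2381, 0.3101]
ee_rot: [-0.0, 0.106, 0.994, 0.001]
contact_force: [0.2, -0.4, -0.3]
width: 0.0
gripper_force: 0.0
[ 0.67763199 -0.23773417  0.31055926]
[294.70613137 124.14051637]
184 4
```

View pics/w4c.png

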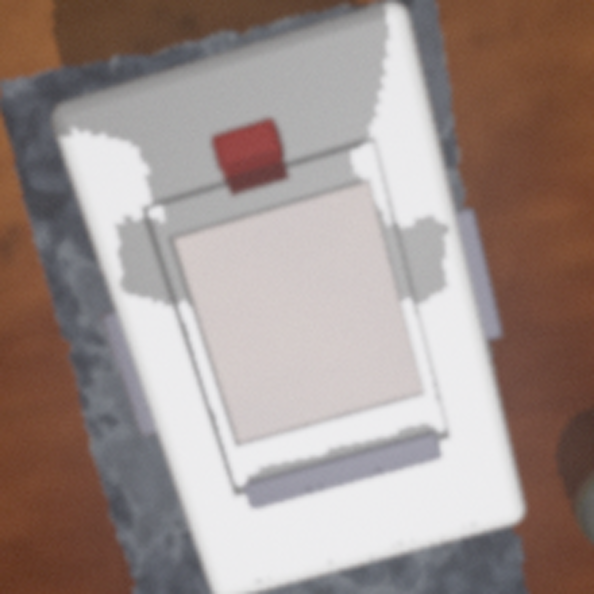

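Crop w4c: bed rim corners (148,207), (373,140), (447,435), (238,492). Lip inner edge (249,481)–(437,433), catch (250,155).

Run:
```python
from h import *
import pickle
a=pickle.load(open("v3.pkl","rb"));b=pickle.load(open("v4.pkl","rb"))
f3=lambda p:np.array(p)/2.7+80-.3
f4=lambda p:np.array(p)/2.7+[184,4]-.3
C={}
for n,p,q in(("NL",(140,218),(148,207)),("NR",(350,158),(373,140)),("FR",(440,418),(447,435)),("FL",(250,470),(238,492)),("lipL",(265,487),(255,507)),("lipR",(437,440),(440,457)),
 ("frNL",(48,130),(55,110)),("frNR",(378,40),(400,3)),("frFR",(523,495),(524,520)),("catch",(232,203),(260,186))):
    C[n]=tri((a,f3(p)),(b,f4(q)));print(n,C[n].round(4),onz(a,f3(p),.087)[:2].round(4),onz(b,f4(q),.087)[:2].round(4))
E4={n:onz(b,f4(q),.087) for n,q in(("NL",(148,207)),("NR",(373,140)),("FR",(447,435)),("FL",(238,492)))}
m=sum(E4.values())/4;d=E4["FR"]+E4["FL"]-E4["NR"]-E4["NL"];w=E4["NL"]+E4["FL"]-E4["NR"]-E4["FR"]
print("v4 mid",m,"len",np.linalg.norm(d)/2,np.linalg.norm(w)/2,np.degrees(np.arctan2(d[1],d[0])),np.degrees(np.arctan2(-w[0],w[1])),np.degrees(np.arctan2(w[0],-w[1])))
print(onz(b,f4((343,457)),.089),onz(a,f3((346,442)),.089))
```

```text
NL [ 0.5663 -0.2952  0.0873] [ 0.5661 -0.2955] [ 0.5665 -0.2952]
NR [ 0.5613 -0.2086  0.0836] [ 0.5614 -0.2074] [ 0.5617 -0.2088]
FR [ 0.6734 -0.2028  0.0863] [ 0.6729 -0.2026] [ 0.6736 -0.2027]
FL [ 0.679  -0.2897  0.085 ] [ 0.6784 -0.2885] [ 0.6785 -0.2894]
lipL [ 0.686  -0.2836  0.0895] [ 0.6874 -0.2848] [ 0.686  -0.2842]
lipR [ 0.6822 -0.2069  0.0863] [ 0.6822 -0.2066] [ 0.6817 -0.2071]
frNL [ 0.5264 -0.3201  0.0833] [ 0.5264 -0.3179] [ 0.5276 -0.3189]
frNR [ 0.5186 -0.1883  0.0745] [ 0.5218 -0.1841] [ 0.5202 -0.1903]
frFR [ 0.7156 -0.1781  0.0843] [ 0.7147 -0.1773] [ 0.7145 -0.1786]
catch [ 0.5688 -0.2523  0.0981] [ 0.5682 -0.258 ] [ 0.5682 -0.2528]
v4 mid [ 0.62009035 -0.24901379  0.087     ] len 0.11216934478536539 0.08664210534398384 3.059618086740694 -176.767456282802 3.232543717198021
[ 0.67319447 -0.24477054  0.089     ] [ 0.67417241 -0.24364264  0.089     ]
```

```bash
python3 steer.py '.0204 .0321 0 0;.0204 .0321 0 0;.0204 .0321 0 0;.0204 .0321 0 0;.0204 .0321 0 0' >/dev/null;python3 steer.py '.0204 .0321 0 0;.0204 .0321 0 0;.0204 .0321 0 0;.0204 .0321 0 0;.0204 .0321 0 0' >/dev/null;python3 steer.py '.0204 .0321 0 0;0 0 0 .111;0 0 0 .111;0 0 0 .111;0 0 0 .111'; python3 steer.py '0 0 .03 0;0 0 .03 0;0 0 .03 0;0 0 .03 0;0 0 0 0'; python3 steer.py '0 0 0 0;0 0 0 0'
python3 -c "
from h import *
print(tool().round(4));T=tool();print((T[:3,:3].T@(np.array([.5338,.1548,.036])-T[:3,3])).round(4))"
```

```text
clock: 4.95
position: [0.5318, 0.1551, 0.3114]
ee_rot: [0.0, 0.324, 0.946, 0.0]
contact_force: [1.0, 0.2, -0.5]
width: -0.0002
gripper_force: 0.0
clock: 5.37
position: [0.5282, 0.1537, 0.1857]
ee_rot: [-0.005, 0.322, 0.947, -0.002]
contact_force: [-1.9, -0.7, -0.1]
width: -0.0001
gripper_force: 0.0
clock: 5.53
position: [0.5341, 0.154, 0.1926]
ee_rot: [0.001, 0.323, 0.946, 0.001]
contact_force: [1.0, -0.9, 0.6]
width: 0.0003
gripper_force: 0.0
[[-7.915e-01  6.112e-01  3.100e-03  5.341e-01]
 [ 6.112e-01  7.915e-01  7.000e-04  1.540e-01]
 [-2.000e-03  2.500e-03 -1.000e+00  1.926e-01]
 [ 0.000e+00  0.000e+00  0.000e+00  1.000e+00]]
[1.100e-03 1.000e-04 1.566e-01]
```

```bash
python3 steer.py '0 0 .03 0;0 0 .03 0;0 0 .03 0;0 0 .024 0;0 0 .018 0'; python3 steer.py '0 0 .012 0;0 0 .008 0;0 0 .004 0;0 0 0 0;0 0 0 0'
python3 -c "
from h import *
print(tool().round(4));v=shot('wrist','w5')
print(strip(v[0],'red',(200,0,640,260)))
w=strip(v[0],'red',(200,0,640,260))[2];print([onz(v,p,.025)[:2].round(4) for p in w])
s=shot('side');t=shot('top');b=strip(t[0],'red',(215,200,280,260));print(b);print([onz(t,p,.025)[:2].round(4) for p in b[2]])"
```

```text
clock: 5.95
position: [0.5347, 0.1536, 0.0592]
ee_rot: [0.001, 0.323, 0.946, 0.001]
contact_force: [1.1, -0.3, -0.1]
width: 0.0001
gripper_force: 0.0
clock: 6.37
position: [0.5348, 0.1533, 0.0359]
ee_rot: [0.001, 0.323, 0.946, 0.001]
contact_force: [-0.6, -0.1, 0.5]
width: 0.0001
gripper_force: 0.0
[[-7.908e-01  6.120e-01  2.700e-03  5.348e-01]
 [ 6.121e-01  7.908e-01  5.000e-04  1.533e-01]
 [-1.800e-03  2.000e-03 -1.000e+00  3.590e-02]
 [ 0.000e+00  0.000e+00  0.000e+00  1.000e+00]]
(np.int32(339), array([261.40412979, 253.55752212]), array([[247., 246.],
       [277., 246.],
       [277., 259.],
       [247., 259.]]))
[array([0.5083, 0.1342]), array([0.5163, 0.1446]), array([0.5211, 0.1407]), array([0.513 , 0.1302])]
(np.int32(48), array([236.08333333, 231.58333333]), array([[230.8, 234.2],
       [238. , 225.5],
       [241.6, 228.5],
       [234.4, 237.1]]))
[array([0.53  , 0.1298]), array([0.5526, 0.1113]), array([0.5447, 0.1018]), array([0.5224, 0.1203])]
```

```bash
python3 steer.py '0 -.008 0 0;.0015 -.0106 0 -.1;.0015 -.0106 0 -.1;.0015 -.0106 0 -.1;.0015 -.0106 0 -.1'; python3 steer.py '.0015 -.0106 0 -.1;.0015 -.0106 0 -.1;.0015 -.0106 0 -.1;.0015 -.0106 0 -.1;0 0 0 0'
python3 -c "
from h import *
T=tool();print(T.round(4));x=T[:2,0];r=T[:2,3]-[.598,.0665];print(np.degrees(np.arctan2(x[1],x[0])),r@x,r@T[:2,1])
v=shot('wrist','w6');
w=strip(v[0],'red',(150,0,500,280));print(w,[onz(v,p,.025)[:2].round(4) for p in w[2]])"
```

```text
clock: 6.93
position: [0.5026, 0.1124, 0.0351]
ee_rot: [0.001, 0.126, 0.992, 0.0]
contact_force: [1.3, 0.6, -0.3]
width: 0.0003
gripper_force: 0.3
clock: 7.35
position: [0.4919, 0.0701, 0.035]
ee_rot: [0.0, -0.071, 0.998, -0.0]
contact_force: [0.7, 0.6, 0.7]
width: 0.0002
gripper_force: 0.0
[[-9.900e-01 -1.409e-01  1.000e-04  4.919e-01]
 [-1.409e-01  9.900e-01 -5.000e-04  7.010e-02]
 [-0.000e+00 -5.000e-04 -1.000e+00  3.500e-02]
 [ 0.000e+00  0.000e+00  0.000e+00  1.000e+00]]
-171.8987977109633 0.10452448170623137 0.018473090372827006
(np.int32(754), array([268.87931034, 264.43766578]), array([[254., 249.],
       [284., 249.],
       [284., 279.],
       [254., 279.]])) [array([0.4875, 0.0412]), array([0.4857, 0.0542]), array([0.5001, 0.0558]), array([0.502 , 0.0425])]
```

```bash
python3 steer.py '.0015 -.0106 0 -.1;.0015 -.0106 0 -.1;.0015 -.0106 0 -.1;0 -.002 0 0;0 0 0 0'; python3 steer.py '0 -.002 0 0;0 0 0 0'; python3 steer.py '0 -.002 0 0;0 0 0 0'
python3 -c "
from h import *
T=tool();x=T[:2,0];r=T[:2,3]-[.598,.0665];print(np.degrees(np.arctan2(x[1],x[0])),r@x,r@T[:2,1])
v=shot('wrist','w7');
w=strip(v[0],'red',(150,0,500,290));p=np.mean([onz(v,p,.025)[:2] for p in w[2][:2]],0);print(w,p,np.degrees(np.arctan2(*(p-[.598,.0665])[::-1])))"
```

```text
clock: 7.82
position: [0.4966, 0.0379, 0.0347]
ee_rot: [0.0, -0.216, 0.976, 0.0]
contact_force: [-1.1, -0.2, -0.5]
width: 0.0003
gripper_force: 0.0
clock: 7.98
position: [0.4969, 0.0371, 0.0345]
ee_rot: [-0.0, -0.218, 0.976, 0.001]
contact_force: [-1.5, 2.2, 0.6]
width: -0.0001
gripper_force: 1.3
clock: 8.15
position: [0.497, 0.0363, 0.0344]
ee_rot: [-0.001, -0.218, 0.976, 0.002]
contact_force: [-1.7, 6.8, 1.8]
width: 0.0001
gripper_force: 3.8
-154.86750876690147 0.10423845345973634 0.015545451074443516
(np.int32(774), array([270.78940568, 266.28423773]), array([[258., 249.],
       [284., 249.],
       [284., 287.],
       [258., 287.]])) [0.497734   0.01425396] -152.47713473994992
```

```bash
python3 steer.py '0 .006 0 0;0 .006 -.01 0;0 0 -.035 0;0 0 -.04 0;0 0 -.04 0'; python3 steer.py '0 0 -.035 .11;0 0 -.02 .11;0 0 0 .11;0 0 0 .11;0 0 0 .11' .03;python3 steer.py '0 0 0 .11;0 0 0 0;0 0 0 0;0 0 0 0'
python3 -c "
from h import *
T=tool();print(T.round(4));x=T[:2,0];print(np.degrees(np.arctan2(x[1],x[0])),(T[:3,:3].T@(np.array([.6023,.0838,.140])-T[:3,3])).round(4),manip.get_state()['qpos'].round(2))"
```

```text
clock: 8.62
position: [0.4924, 0.0454, 0.1612]
ee_rot: [-0.001, -0.219, 0.976, -0.0]
contact_force: [1.2, -1.0, 0.5]
width: -0.0001
gripper_force: 0.0
clock: 9.03
position: [0.4932, 0.0453, 0.2163]
ee_rot: [0.002, 0.057, 0.998, -0.0]
contact_force: [0.1, -1.1, -0.5]
width: 0.0306
gripper_force: 0.0
clock: 9.37
position: [0.493, 0.0453, 0.2149]
ee_rot: [0.0, 0.108, 0.994, -0.0]
contact_force: [0.1, -0.1, 0.2]
width: 0.0298
gripper_force: 0.0
[[-9.767e-01  2.147e-01  6.000e-04  4.930e-01]
 [ 2.147e-01  9.767e-01 -3.000e-04  4.530e-02]
 [-6.000e-04 -1.000e-04 -1.000e+00  2.149e-01]
 [ 0.000e+00  0.000e+00  0.000e+00  1.000e+00]]
167.60100997392507 [-0.0984  0.0611  0.075 ] [-0.05  0.18  1.73 -0.    1.23 -1.4 ]
```

```bash
python3 steer.py '-.025 .016 0 0;-.03 .018 0 0;-.025 .016 0 0;-.012 .008 0 0;-.0064 .0031 0 0' .024;python3 steer.py '0 0 .015 0;0 0 .015 0;0 0 .012 0;0 0 0 0;0 0 0 0'
python3 -c "
from h import *
T=tool();x=T[:2,0];print(np.degrees(np.arctan2(x[1],x[0])),T[:3,3],(T[:3,:3].T@(np.array([.6023,.0838,.140])-T[:3,3])).round(4));shot('wrist','w8')"
```

```text
clock: 9.78
position: [0.6046, 0.0843, 0.2141]
ee_rot: [0.0, 0.108, 0.994, 0.0]
contact_force: [0.4, 0.1, 0.2]
width: 0.0244
gripper_force: 0.0
clock: 10.2
position: [0.6014, 0.0832, 0.1721]
ee_rot: [-0.001, 0.109, 0.994, -0.0]
contact_force: [1.0, 0.7, 0.3]
width: 0.024
gripper_force: 0.0
167.49512827752176 [0.60140532 0.0832028  0.1721479 ] [-0.0008  0.0008  0.0321]
```

View pics/w8.png

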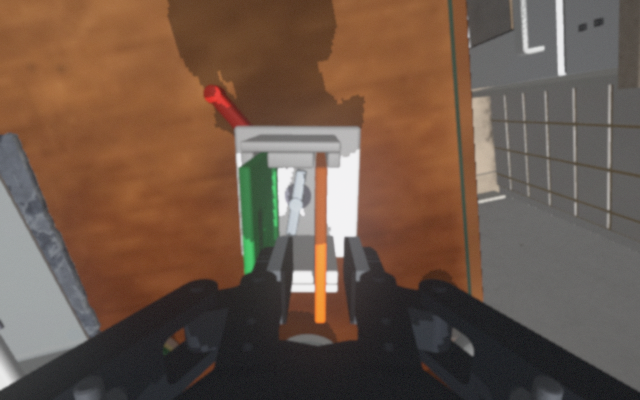

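The open fingers straddle the orange edge (col 320, fingers at 287/348). The green insert is clear at cols 243–277, the red bar is fully open at (213,95), and the steel bar is parallel to the slots.

```bash
python3 steer.py '0 .0008 0 0;0 0 .01 0;0 0 .012 0;0 0 .007 0;0 0 .003 0' .018;python3 steer.py '0 0 0 0;0 0 0 0'; python3 steer.py '0 0 0 0;0 0 0 0;0 0 0 0;0 0 0 0' 0 50; python3 steer.py '0 0 -.01 0;0 0 -.015 0;0 0 -.02 0;0 0 -.03 0;0 0 -.03 0'; python3 steer.py '0 0 -.03 0;0 0 -.015 0;0 0 0 0;0 0 0 0'
python3 -c "
from h import *
v=shot('side','s1');p=proj(v,tool()[:3,3]).astype(int);print(p,tool().round(4))
x,y=max(0,p[0]-75),max(0,p[1]-50);cv2.imwrite('pics/s1c.png',cv2.resize(v[0][y:y+150,x:x+150],None,fx=4,fy=4)[:,:,::-1])"
```

```text
clock: 10.67
position: [0.6018, 0.0842, 0.1393]
ee_rot: [-0.001, 0.109, 0.994, -0.0]
contact_force: [0.2, -0.9, -0.2]
width: 0.0181
gripper_force: 0.0
clock: 10.83
position: [0.6027, 0.0842, 0.1406]
ee_rot: [0.0, 0.109, 0.994, 0.0]
contact_force: [-0.8, 0.1, 0.1]
width: 0.018
gripper_force: 0.0
clock: 11.17
position: [0.6031, 0.0842, 0.1412]
ee_rot: [0.001, 0.109, 0.994, 0.0]
contact_force: [0.3, -0.3, 1.6]
width: 0.0047
gripper_force: 50.4
clock: 11.58
position: [0.6019, 0.0842, 0.2465]
ee_rot: [-0.001, 0.109, 0.994, -0.0]
contact_force: [0.1, 0.7, -1.0]
width: 0.005
gripper_force: 50.0
clock: 11.92
position: [0.6026, 0.0843, 0.2915]
ee_rot: [0.001, 0.109, 0.994, 0.0]
contact_force: [-0.0, -0.7, -1.5]
width: 0.0052
gripper_force: 50.1
[298 116] [[-9.762e-01  2.171e-01 -1.400e-03  6.019e-01]
 [ 2.171e-01  9.762e-01  0.000e+00  8.420e-02]
 [ 1.300e-03 -2.000e-04 -1.000e+00  2.899e-01]
 [ 0.000e+00  0.000e+00  0.000e+00  1.000e+00]]
```

View pics/s1c.png

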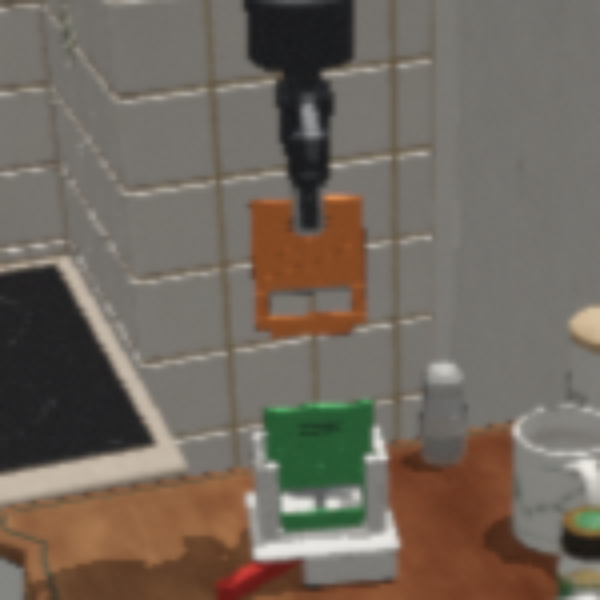

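Orange is held upright by the middle of its top edge, and green is still seated. Now I carry it over the slicer.

```bash
python3 steer.py '-.0067 -.0155 0 0;-.0134 -.0309 0 0;-.0134 -.0309 0 0;-.0134 -.0309 0 0;-.0134 -.0309 0 0' >/dev/null; python3 steer.py '-.0134 -.0309 0 0;-.0134 -.0309 0 0;-.0134 -.0309 0 0;-.0134 -.0309 0 0;-.0134 -.0309 0 0' >/dev/null;python3 steer.py '-.0067 -.0155 0 0;0 0 0 .118;0 0 0 .118;0 0 0 .118;0 0 0 .118';python3 steer.py '0 0 0 .118;0 0 0 .118;0 0 0 .118;0 0 0 .118;0 0 0 .118'; python3 steer.py '0 0 0 .118;0 0 0 .118;0 0 0 0;0 0 0 0'
python3 -c "
from h import *
T=tool();x=T[:2,0];print(np.degrees(np.arctan2(x[1],x[0])),T[:3,3],(T[:3,:3].T@(np.array([.6662,-.247,.192])-T[:3,3])).round(4),manip.get_state()['qpos'].round(2))"
```

```text
clock: 13.22
position: [0.6656, -0.2459, 0.2882]
ee_rot: [-0.002, 0.341, 0.94, 0.001]
contact_force: [-0.2, -0.2, -0.9]
width: 0.0053
gripper_force: 50.1
clock: 13.63
position: [0.6656, -0.2455, 0.2884]
ee_rot: [-0.002, 0.6, 0.8, -0.0]
contact_force: [0.3, 0.8, -1.6]
width: 0.0046
gripper_force: 50.1
clock: 13.97
position: [0.6658, -0.2458, 0.2889]
ee_rot: [-0.002, 0.687, 0.727, -0.0]
contact_force: [0.1, 0.1, -0.7]
width: 0.0051
gripper_force: 50.1
93.28782967177804 [ 0.66583007 -0.2458124   0.28892034] [-0.0014  0.0006  0.0969] [-0.45  0.47  1.11  0.    1.56 -0.51]
```

```bash
python3 steer.py '-.0014 0 .02 0;0 0 .025 0;0 0 .025 0;0 0 .016 0;0 0 .008 0'; python3 steer.py '0 0 .002 0;0 0 .002 0;0 0 .001 0;0 0 0 0';python3 steer.py '0 0 .0015 0;0 0 .0015 0;0 0 0 0'
```

```text
clock: 14.38
position: [0.6647, -0.2469, 0.1927]
ee_rot: [-0.003, 0.687, 0.727, -0.001]
contact_force: [-0.2, 0.3, -0.8]
width: 0.005
gripper_force: 50.1
clock: 14.72
position: [0.667, -0.2482, 0.1928]
ee_rot: [0.001, 0.688, 0.726, 0.0]
contact_force: [-1.0, 0.8, -1.7]
width: 0.0051
gripper_force: 50.1
clock: 14.97
position: [0.6664, -0.248, 0.1888]
ee_rot: [0.0, 0.688, 0.726, 0.0]
contact_force: [0.0, 0.2, -1.2]
width: 0.005
gripper_force: 50.1
```

```bash
python3 steer.py '0 0 .0015 0;0 0 0 0';python3 steer.py '0 0 .0015 0;0 0 0 0';python3 steer.py '0 0 .0015 0;0 0 0 0'|grep -E "pos|cont"
```

```text
clock: 15.13
position: [0.6663, -0.248, 0.1869]
ee_rot: [-0.0, 0.688, 0.726, 0.0]
contact_force: [-0.3, 1.4, -1.6]
width: 0.005
gripper_force: 50.1
clock: 15.3
position: [0.6665, -0.2479, 0.1867]
ee_rot: [0.0, 0.688, 0.726, 0.0]
contact_force: [-0.5, 0.9, 4.4]
width: 0.0049
gripper_force: 50.8
position: [0.6666, -0.248, 0.1867]
contact_force: [-2.9, 2.2, 8.7]
```

```bash
python3 steer.py '0 0 -.003 0;0 0 0 0' | grep cont; python3 steer.py '0 0 0 0;0 0 0 0;0 0 0 0' .013 20|grep -E "cont|width"; python3 steer.py '0 -.003 0 0;0 -.003 0 0;0 -.003 0 0;0 -.003 0 0;0 0 0 0'|grep -E "pos|cont"
python3 -c "
from h import *
v=shot('wrist','w9');h=cv2.cvtColor(v[0],cv2.COLOR_RGB2HSV);m=cv2.inRange(h,(8,170,150),(22,255,255))
n,l,st,ce=cv2.connectedComponentsWithStats(m);print([(st[i].tolist(),ce[i].round()) for i in range(1,n) if st[i,4]>150]);T=tool();
for p in((.6663,-.248,.189),(.6663,-.206,.189),(.6663,-.206,.16)):print(proj(v,p).round())"
```

```text
contact_force: [0.4, 0.3, -1.2]
contact_force: [0.2, -0.9, 0.6]
width: 0.0133
position: [0.6536, -0.2486, 0.1871]
contact_force: [0.1, 0.2, -1.2]
[([304, 177, 14, 123, 1093], array([310., 223.]))]
[350. 279.]
[359. 178.]
[351. 165.]
```

```bash
python3 steer.py '0 0 0 0;0 0 0 0' .022|grep width; python3 steer.py '0 0 0 0;0 0 0 0' .034|grep width;python3 steer.py '0 0 .004 0;0 0 .004 0;0 0 0 0' .048|grep -E "pos|cont|width"
cat > seen.py <<'E'
from h import *
v=shot('wrist');h=cv2.cvtColor(v[0],cv2.COLOR_RGB2HSV);m=cv2.inRange(h,(8,150,120),(22,255,255))
T=tool();print(T[:3,3].round(4))
n,l,st,ce=cv2.connectedComponentsWithStats(m)
for i in range(1,n):
    if st[i,4]>150: print(st[i].tolist(),ce[i].round(),cv2.boxPoints(cv2.minAreaRect(cv2.findContours((l==i).astype('uint8'),0,2)[0][0])).round().tolist())
F=np.array([.6663,-.248,.079])
for th in range(10,90,10):
    c=np.cos(np.radians(th));s=np.sin(np.radians(th))
    print(th,[proj(v,F+[-t*c-o*s*0,w,t*s]).round().tolist() for t,w,o in((110,.042,0),(110,-.042,0)) for t in[t/1000]])
E
python3 seen.py
```

```text
width: 0.0224
width: 0.0342
position: [0.6538, -0.2483, 0.1777]
contact_force: [0.6, -0.1, -0.7]
width: 0.0477
[ 0.654  -0.2484  0.1781]
[9, 0, 40, 77, 1337] [31. 38.] [[3.0, 2.0], [40.0, -2.0], [49.0, 76.0], [12.0, 80.0]]
[84, 0, 43, 52, 1414] [107.  24.] [[82.0, 1.0], [121.0, -3.0], [127.0, 49.0], [87.0, 53.0]]
[67, 15, 18, 77, 414] [77. 55.] [[67.0, 15.0], [82.0, 15.0], [84.0, 91.0], [69.0, 91.0]]
[86, 61, 13, 28, 192] [92. 72.] [[86.0, 61.0], [98.0, 61.0], [98.0, 88.0], [86.0, 88.0]]
[255, 153, 82, 187, 6407] [295. 231.] [[255.0, 153.0], [336.0, 153.0], [336.0, 339.0], [255.0, 339.0]]
[62, 170, 33, 36, 324] [ 76. 189.] [[57.0, 177.0], [81.0, 169.0], [94.0, 205.0], [71.0, 214.0]]
[585, 339, 27, 20, 186] [597. 351.] [[582.0, 347.0], [591.0, 336.0], [612.0, 354.0], [602.0, 365.0]]
[617, 368, 23, 20, 235] [630. 375.] [[617.0, 368.0], [639.0, 368.0], [639.0, 387.0], [617.0, 387.0]]
10 [[166.0, 143.0], [174.0, 267.0]]
20 [[160.0, 146.0], [170.0, 281.0]]
30 [[160.0, 151.0], [170.0, 298.0]]
40 [[168.0, 156.0], [178.0, 315.0]]
50 [[186.0, 162.0], [195.0, 333.0]]
60 [[215.0, 168.0], [220.0, 351.0]]
70 [[256.0, 174.0], [255.0, 366.0]]
80 [[306.0, 180.0], [297.0, 377.0]]
```

```bash
python3 steer.py '0 -.009 .001 0;0 -.009 .002 0;0 -.009 .008 0;0 -.009 .009 0;0 0 0 0'|grep -E "pos|cont"; python3 seen.py | grep -v "^\[.*\]\]$" ; python3 steer.py '0 -.006 .008 0;0 -.005 .008 0;0 -.003 .006 0;0 -.002 .006 0;0 0 0 0'|grep -E "pos|cont|wid"; python3 seen.py
```

```text
position: [0.6146, -0.25, 0.1575]
contact_force: [-1.5, 0.7, -0.3]
[ 0.6163 -0.2503  0.1584]
10 [[221.0, 147.0], [224.0, 283.0]]
20 [[220.0, 151.0], [224.0, 300.0]]
30 [[227.0, 157.0], [230.0, 320.0]]
40 [[243.0, 164.0], [244.0, 342.0]]
50 [[272.0, 171.0], [269.0, 366.0]]
60 [[316.0, 180.0], [305.0, 389.0]]
70 [[373.0, 188.0], [350.0, 409.0]]
80 [[439.0, 196.0], [404.0, 424.0]]
position: [0.6013, -0.2512, 0.1294]
contact_force: [-1.9, -0.7, 0.7]
width: 0.0486
[ 0.6016 -0.2513  0.1301]
[259, 162, 198, 184, 19921] [347. 237.] [[254.0, 178.0], [454.0, 160.0], [469.0, 332.0], [269.0, 349.0]]
10 [[232.0, 152.0], [234.0, 309.0]]
20 [[232.0, 158.0], [235.0, 332.0]]
30 [[242.0, 166.0], [243.0, 360.0]]
40 [[266.0, 176.0], [263.0, 392.0]]
50 [[307.0, 188.0], [296.0, 427.0]]
60 [[370.0, 201.0], [344.0, 462.0]]
70 [[455.0, 215.0], [407.0, 494.0]]
80 [[554.0, 228.0], [479.0, 518.0]]
```

```bash
python3 steer.py '0 -.007 0 0;0 -.007 0 0;0 -.007 0 0;0 0 0 0'|grep -E "pos|cont"; python3 seen.py | grep -E "^\[2|^\[ |^\[3|^10|^20"; python3 steer.py '0 0 -.03 0;0 0 -.03 0;0 0 -.03 0;0 0 -.02 0;0 0 0 0'|grep -E "pos|cont";python3 steer.py '0 0 0 0;0 0 0 0'>/dev/null
python3 - <<'E'
from h import *
import pickle
v=shot('wrist','w10');pickle.dump(v,open('v10.pkl','wb'));print(tool()[:3,3])
h=cv2.cvtColor(v[0],cv2.COLOR_RGB2HSV);m=cv2.inRange(h,(8,150,120),(22,255,255))
n,l,st,ce=cv2.connectedComponentsWithStats(m);i=1+np.argmax(st[1:,4]);print(st[i])
m=(l==i).astype('uint8');c=max(cv2.findContours(m,0,1)[0],key=cv2.contourArea);q=cv2.approxPolyDP(c,4,True)[:,0];B=np.array([.6203,-.249]);U=np.array([[.9985,.054],[-.054,.9985]])
for p in q:
  print(p,[(U@(onz(v,p,z)[:2]-B)*1000).round(1).tolist() for z in(.085,.104)])
E
```

```text
position: [0.58, -0.2525, 0.1314]
contact_force: [0.3, -0.3, 0.1]
[ 0.5808 -0.2526  0.1315]
[295, 160, 201, 150, 19336] [379. 223.] [[294.0, 162.0], [495.0, 158.0], [497.0, 305.0], [297.0, 309.0]]
10 [[277.0, 151.0], [274.0, 307.0]]
20 [[284.0, 157.0], [279.0, 330.0]]
position: [0.5841, -0.2539, 0.2471]
contact_force: [0.9, -0.2, 0.1]
[ 0.58081728 -0.25213615  0.23956917]
[ 302  142  124   95 9149]
[421 144] [[47.4, 38.5], [41.4, 40.3]]
[303 144] [[-52.3, 38.4], [-51.4, 40.2]]
[304 236] [[-52.3, -44.5], [-51.4, -37.0]]
[412 234] [[45.9, -42.5], [40.0, -35.2]]
[421 213] [[52.4, -22.5], [46.1, -16.5]]
```

```bash
python3 steer.py '.003 .0325 -.0235 0;.003 .0325 -.0235 0;.003 .0325 -.0235 0;0 0 0 -.118;0 0 0 -.118' 0 >/dev/null; python3 steer.py '0 0 0 -.118;0 0 0 -.118;0 0 0 -.118;0 0 0 -.118;0 0 0 -.118' >/dev/null; python3 steer.py '0 0 0 -.118;0 0 0 -.118;0 0 0 -.118;0 0 0 -.118;0 0 0 0';python3 steer.py '0 0 0 0;0 0 0 0'|grep clock
cat > bed.py <<'E'
from h import *
v=shot('wrist','w11');print(tool()[:3,3])
h=cv2.cvtColor(v[0],cv2.COLOR_RGB2HSV);m=cv2.inRange(h,(8,150,120),(22,255,255))[:270]
n,l,st,ce=cv2.connectedComponentsWithStats(m[:,220:400]);i=1+np.argmax(st[1:,4]);print(st[i])
c=max(cv2.findContours((l==i).astype('uint8'),0,1)[0],key=cv2.contourArea);q=cv2.approxPolyDP(c,3,True)[:,0]+[220,0];B=np.array([.6203,-.249]);U=np.array([[.9985,.054],[-.054,.9985]])
for p in q:
  print(p,[(U@(onz(v,p,z)[:2]-B)*1000).round(1).tolist() for z in(.085,.104)])
p=proj(v,[.62,-.25,.087]);x,y=int(p[0])-110,max(0,int(p[1])-120);print(x,y)
cv2.imwrite("pics/w11c.png",cv2.resize(v[0][y:y+220,x:x+220],None,fx=2.7,fy=2.7,interpolation=cv2.INTER_CUBIC)[:,:,::-1])
E
python3 bed.py
```

```text
clock: 20.18
position: [0.678, -0.2381, 0.3092]
ee_rot: [-0.002, 0.108, 0.994, 0.001]
contact_force: [0.1, -0.2, 0.4]
width: -0.0001
gripper_force: 0.0
clock: 20.35
[ 0.67824577 -0.23827474  0.31067116]
[  20   61  103  118 6530]
[317  61] [[-52.7, 38.1], [-50.1, 37.4]]
[240  85] [[-52.1, -43.0], [-49.5, -39.3]]
[272 176] [[45.8, -40.6], [43.0, -36.9]]
[300 174] [[51.9, -10.6], [48.8, -8.7]]
[331 165] [[51.5, 24.3], [48.4, 24.3]]
[342 157] [[46.4, 37.9], [43.6, 37.2]]
184 4
```

```bash
python3 steer.py '.03 -.012 .02 0;.03 -.0113 .03 0;.0179 -.006 .03 0;.01 -.004 .03 0;0 0 .03 0'|grep pos; python3 steer.py '0 0 .02 0;0 0 .01 0;0 0 .005 0;0 0 0 0;0 0 0 0'|grep -E 'pos|cont';python3 -c "
from h import *
T=tool();print((T[:3,:3].T@(np.array([.5853,-.252,.107])-T[:3,3])).round(4))"
```

```text
position: [0.5841, -0.2516, 0.1725]
position: [0.5879, -0.2519, 0.1391]
contact_force: [-0.1, 0.0, 0.7]
[ 0.0026 -0.0007  0.0321]
```

```bash
python3 steer.py '.0026 0 .006 0;0 0 .006 0;0 0 .003 0;0 0 0 0'|grep -E 'pos|cont';python3 steer.py '0 0 .003 0;0 0 .002 0;0 0 0 0'|grep -E 'pos|cont';python3 steer.py '0 0 .003 0;0 0 .002 0;0 0 0 0'|grep -E 'pos|cont';python3 steer.py '0 0 .003 0;0 0 .002 0;0 0 0 0'|grep -E 'pos|cont'
```

```text
position: [0.584, -0.2507, 0.1224]
contact_force: [0.3, 0.3, -0.2]
position: [0.5843, -0.2508, 0.1176]
contact_force: [-0.2, -0.0, -0.1]
position: [0.5846, -0.2511, 0.1129]
contact_force: [0.3, 1.1, 0.4]
position: [0.5844, -0.2509, 0.1077]
contact_force: [-0.1, 0.0, 0.3]
```

```bash
for i in 1; do python3 steer.py '0 0 .002 0;0 0 0 0'|grep -E 'pos|cont'; done; python3 steer.py '0 0 .002 0;0 0 0 0'|grep -E 'pos|cont'; python3 steer.py '0 0 .002 0;0 0 0 0'|grep -E 'pos|cont'
```

```text
position: [0.5844, -0.2509, 0.1076]
contact_force: [-1.4, 1.2, 8.6]
position: [0.5845, -0.2509, 0.1075]
contact_force: [-4.4, 2.9, 18.4]
position: [0.5845, -0.2509, 0.1074]
contact_force: [-6.2, 2.3, 27.2]
```

View pics/w11c.png

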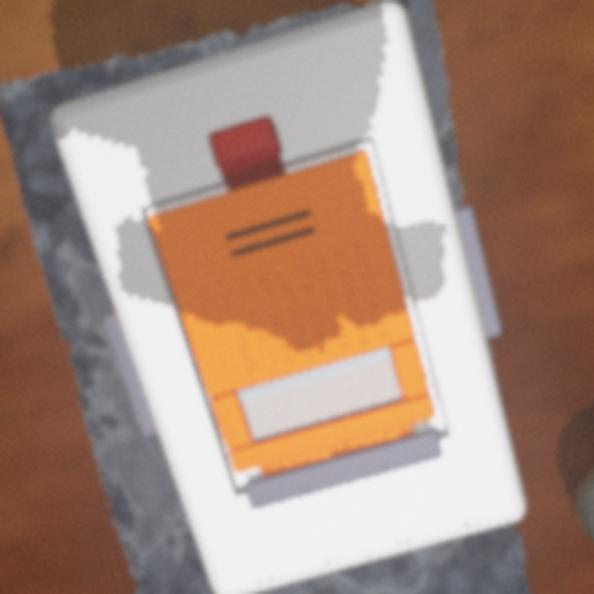

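```bash
python3 steer.py '0 0 -.006 0;0 0 -.01 0;0 0 -.03 0;0 0 -.04 0;0 0 -.04 0'|grep -E 'pos|cont'; python3 steer.py '-.03 .012 -.03 0;-.03 .0113 -.03 0;-.0205 .0067 -.017 0;-.01 .0033 0 0;0 0 0 0'|grep pos; python3 steer.py '0 0 0 0;0 0 0 0;0 0 0 0'|grep pos
python3 bed.py
python3 - <<'E'
from h import *
import pickle
def red(v):
    h=cv2.cvtColor(v[0],cv2.COLOR_RGB2HSV)[40:85,250:300];m=cv2.inRange(h,(0,130,60),(6,255,255))|cv2.inRange(h,(172,130,60),(180,255,255))
    ys,xs=np.nonzero(m);pts=np.c_[xs,ys].astype(np.float32)+[250,40]
    bx=cv2.boxPoints(cv2.minAreaRect(pts.astype(np.float32)));return len(xs),pts.mean(0).round(1),bx.round(1).tolist(),[onz(v,p,.09)[:2].round(4).tolist() for p in bx]
v4=pickle.load(open('v4.pkl','rb'));n=shot('wrist','w12')
for v in(v4,n):print(*red(v),proj(v,[.565,-.25,.09]).round(1))
E
```

```text
position: [0.5837, -0.2504, 0.2282]
contact_force: [1.0, -0.2, -0.4]
position: [0.6793, -0.2382, 0.3024]
position: [0.6753, -0.2386, 0.3008]
[ 0.67539559 -0.2387214   0.30113977]
[  21   64  104  119 6627]
[319  64] [[-51.4, 38.5], [-49.0, 37.7]]
[241  88] [[-51.0, -41.5], [-48.5, -37.8]]
[272 180] [[45.4, -40.3], [42.4, -36.6]]
[298 179] [[51.8, -13.4], [48.4, -11.3]]
[336 168] [[51.3, 28.4], [48.0, 28.2]]
[344 160] [[45.4, 38.5], [42.4, 37.8]]
184 7
234 [275.1  57.8] [[263.6000061035156, 55.400001525878906], [283.5, 49.20000076293945], [287.5, 62.20000076293945], [267.6000061035156, 68.30000305175781]] [[0.5499, -0.2644], [0.5487, -0.2441], [0.5609, -0.2431], [0.5622, -0.2636]] [281.7  68.2]
373 [275.5  61.6] [[262.29998779296875, 56.900001525878906], [283.29998779296875, 49.900001525878906], [290.1000061035156, 70.30000305175781], [269.1000061035156, 77.30000305175781]] [[0.5498, -0.2649], [0.5482, -0.2439], [0.5671, -0.242], [0.5689, -0.2632]] [281.4  69.9]
```

Run:
```python
from h import *
v=shot('top');o=np.load('top.npy')
print(strip(v[0],'green',(240,180,275,235)),strip(o,'green',(240,180,275,235)))
b=strip(v[0],'red',(200,190,300,270));print([onz(v,p,.025)[:2].round(3).tolist() for p in b[2]])
d=cv2.absdiff(v[0],o).max(2)>60
for n,(x0,y0,x1,y1) in dict(mug=(250,112,300,155),salt=(200,138,224,165),jar=(316,136,338,168),peeler=(400,243,438,302)).items():print(n,d[y0:y1,x0:x1].mean().round(3))
```

```text
(np.int32(160), array([258.8375, 206.2125]), array([[252.7, 220.7],
       [259.7, 189.7],
       [265.4, 191. ],
       [258.3, 222. ]])) (np.int32(154), array([258.91558442, 206.03246753]), array([[252.5, 220.6],
       [259.8, 189.7],
       [265.5, 191. ],
       [258.2, 222. ]]))
[[0.529, 0.036], [0.535, 0.026], [0.502, 0.009], [0.497, 0.02]]
mug 0.271
salt 0.0
jar 0.845
peeler 0.211
```

```bash
python3 -c "
from rig import manip
print(manip.sign_off())"
```

```text
the job is handed in; nothing more can be done
None
```

The job is handed in at about 24 s of the 72 s: the lock knob is fully open and the orange insert lies flush in the slicer, tongue under the lip and red catch back over its heel; it had already dropped flat before I pressed it down (27 N). The green insert has not moved, the salt shaker image is unchanged, and the mug, jar and peeler could not be confirmed because the image check there was inconclusive, though no collision forces showed.

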